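# Set the spring tension of a gel-cassette clamp

## Task

Two gel-clamp stands lie on the lab bench; one of them holds a glass gel cassette under its bar. On that stand turn the tension knob clockwise, as seen from above, until the tip of its sprung needle points at the small metal index tab on the edge of the scale, then let go. Use the knob only: do not push the needle or shift the tab, and leave the needle of the empty stand where it is.

Things in the scene. Friction and masses are not known exactly. Their poses are not given: they have to be found in the camera images.
- clamp_knob_grip (a point): Tension knob of the stand with the cassette: metal disc 54 mm wide with an upright black bar 50 mm long, 16 wide, 34 tall. Point on its vertical turning axis at the height to grip: 14 mm below the bar's top, 20 above the disc, 70 above the bench. x along the bar, y across, z up, turning with it. Stiff (0.15 N m), stays where left, stops 2 rad apart. The rest of the stand is under 45 mm high.
- clamp_needle: Sprung needle of the same stand: dark steel, level over a white scale, 24 mm above the bench. Origin at its free tip, x outwards along it, z up; its upright pivot is at x = -120 mm. The knob drives it: 1 rad of knob, clockwise from above, swings it 0.6 rad clockwise (tip 72 mm). At the start it is 0.7 to 1.5 rad of knob short of the mark.
- clamp_mark (a point): Set mark of the same stand: the point on the needle tip's circle, 120 mm from the pivot and 24 mm above the bench, to which the dark steel index tab (22 mm long, 10 wide, 12 tall, with a small nose) points from just outside. x outwards from the pivot, z up. The tab's place along the scale varies, always clockwise of the needle.
- spare_needle: Needle of the other stand, which is the same (aluminium base 220 by 280 mm) but has no cassette (two glass plates 100 by 84 mm, under the steel bar beyond the knob). Same size and axes, origin at its free tip. To be left where it is.

How it is judged:
By the outcome, as a careful person would: the job done as asked, in the order asked, and still so for the second after the job is handed in, with the robot touching nothing.
It also fails if it takes over 32 s, if anything falls off the work surface, if the arm or the gripper's body presses on something with over 40 N, if the wrist force passes 120 N, or if a joint passes its speed limit or range.

## Robot

A 6-joint arm with a two-finger parallel gripper is mounted at the origin on the work surface. World frame = base frame: x ahead of the robot, y to its left, z up, the work surface at z = 0. Lengths are in mm, angles in degrees, forces in N, time in s.
With the tool pointing down it reaches from about 250 to 725 mm from the base axis. Payload 9.7 kg.
Tool frame: the origin (TCP) lies midway between the tips of the shut fingers; the grasp point (between the pads) lies 19 mm behind it; z points along the fingers, y is the direction in which the jaws open and shut (so a half turn about z gives the same grasp; the last joint's range is limited). The gripper opens to 85 mm and grips with 20 to 120 N. Pads are 22 mm wide; open, the fingers measure 114 mm over their backs; the gripper's body (76 mm by 85 mm) begins 54 mm behind the grasp point. The pads swing forward as they close: fully open they stand 13 mm farther back than shut.
Start: joints at [-75.516, 4.979, 10.078, 95.1, 0, 90], TCP at [137.561, -532.517, 231.284] pointing down, gripper open.
Joint ranges: [-179.16, 179.16], [-48.56, 103.87], [-65.8, 70.77], [-126.05, 130.52], [-82.76, 87.17], [-180, 180]. Speed limits (degrees/s): [127.2, 127.2, 147.25, 180, 180, 180].

## Interface

Orientations are given as a 3x3 rotation matrix whose columns are the frame's x, y, z axes.
In Python, from cell import monitor, read_camera, env, boxes_of gives the robot as it stands. The module is installed in compiled form; this text tells all that it offers.
- The arm moves only by the tool jog_arm, never from a script. Its argument "commands" is text: rows parted by semicolons, each of 5 numbers parted by spaces: the shift along the world's x, y, z in mm, then the turn about the world's z in rad, then the opening, from 0 (shut) to 1 (fully open). In form: x y z yaw claw; .... A call has 1 to 5 rows; each row is the pose to reach, as a shift and turn from the pose commanded when the call began; what a row does not reach only later rows make up. A row lasts 1/8 s, in which the tool goes at most 62.5 mm and 10.7 degrees, less where a joint would pass 70% of its speed; a pose out of reach is approached as far as the arm can. A call with a gripper value outside its range is refused whole. The fingers move at their own pace and stop on an object; "squeeze" is the grip in N (left out, the last holds). Time passes only in rows, so rows that repeat a pose let the fingers close. It gives the time, the measured TCP pose, the force and the opening at its end, in the units of the state.
- monitor.sense(): the state, without advancing time (a new reading comes with each control period).
- read_camera(name): name is "scene" or "top" or "wrist"; returns a dict with "image" (400x640x3 uint8, red, green, blue), "fx", "fy", "cx", "cy" (pixels), "D" ([k1, k2, p1, p2, k3] as OpenCV has them; the pictures are not rectified), "pose" (4x4, takes a point from camera to world coordinates); the wrist camera has in their place "T_tool_cam" (4x4, takes a point from camera to tool coordinates, whose origin is the TCP and whose axes are the flange's). Camera axes: x right, y up, looking along -z (the intrinsics and any distortion apply to the point x, -y, -z); pixel columns grow to the right and rows downward; lengths in mm; the calibration is good to about 2 mm. A picture is of the moment at which its call begins: read the wrist's pose just before it. There is no depth.
- env.sign_off(): hands the job in, once; it reports no verdict.
Trained networks look in a picture, given as the dict that the camera call returned (one of the last four; its "shot" number tells which), for a name from the list of things; names that differ only in an ending like _2 or _b are one class to them, and where a whole thing is asked for, a point or a joint stands for the part that bears it (a point fixed in the world has none). Each returns a list of dicts, best first, with "conf" (0 to 1); they miss things now and then, are a little off and sometimes report something else, mostly with a low value. They report only what shows in the picture. A call takes as long as a camera call.
- boxes_of(picture, label): "box" ([left, top, right, bottom] in pixels, round what is visible of it).
The state is a dict: "t": time; "joint_pos": joint angles; "dq": joint speeds; "joint_efforts": joint torques, N m; "tool_pos": TCP position; "tool_rot": TCP orientation; "ft_force": force on the tool from outside, world axes, zero at the start; "moment": the same for the moment, N m; "gripper_width": finger opening in mm.
Only numpy, scipy, OpenCV 4.12 (cv2) and the standard library are available. Lean on these libraries where they do the work, as an engineer would, in place of code of your own. Each camera call takes 0.05 s, during which the arm holds its last target. There are 200 camera calls.

## Working session

There is one attempt and no reset: what is moved stays moved. The work goes in short steps, Python scripts to look and compute and a tool call to move; the robot and the scene stay as the last step left them, time stands still between calls to the robot, and variables do not carry over. Pictures are saved under pics/ and viewed, about 8 in all and at most 12, crops included, and the job is handed in when it is done.

Besides the shell and the picture viewer there is one more tool, called after "Call:" as name(argument=value, ...), one argument or row to a line, values as JSON. jog_arm: Moves the arm, as the interface text tells. Its arguments: {"type":"object","properties":{"commands":{"type":"string"},"squeeze":{"type":"number"}},"required":["commands"]}

```bash
mkdir -p pics
cat > h.py <<'E'
import numpy as np, cv2
from cell import monitor, read_camera, env, boxes_of
def camT(p):
    if "pose" in p: return np.array(p["pose"])
    s=monitor.sense(); T=np.eye(4); T[:3,:3]=np.array(s["tool_rot"]); T[:3,3]=s["tool_pos"]
    return T@np.array(p["T_tool_cam"])
def ray(p,T,uv,z):
    K=np.array([[p["fx"],0,p["cx"]],[0,p["fy"],p["cy"]],[0,0,1.]])
    n=cv2.undistortPoints(np.array([[uv]],float),K,np.array(p["D"],float))[0,0]
    d=T[:3,:3]@np.array([n[0],-n[1],-1]); o=T[:3,3]
    return o+d*(z-o[2])/d[2]
def proj(p,T,X):
    K=np.array([[p["fx"],0,p["cx"]],[0,p["fy"],p["cy"]],[0,0,1.]])
    c=T[:3,:3].T@(np.array(X,float)-T[:3,3]); 
    return cv2.projectPoints(np.array([[c[0],-c[1],-c[2]]]),np.zeros(3),np.zeros(3),K,np.array(p["D"],float))[0].ravel()
def save(p,n): cv2.imwrite(f"pics/{n}.png",cv2.cvtColor(p["image"],cv2.COLOR_RGB2BGR))
E
python3 - <<'E'
from h import *
import pickle
s=monitor.sense(); print(s["t"],s["tool_pos"],s["tool_rot"],s["gripper_width"])
p=read_camera("top"); save(p,"top"); pickle.dump(p,open("top.pkl","wb"))
T=camT(p); print(T.round(2))
for l,z in(("clamp_knob_grip",70),("clamp_needle",24),("spare_needle",24),("clamp_mark",24)):
    for b in boxes_of(p,l)[:3]: 
        x=b["box"]; print(l,round(b["conf"],2),np.round(x),ray(p,T,[(x[0]+x[2])/2,(x[1]+x[3])/2],z).round())
E
```

```text
0.0 [ 137.52263119 -532.29175131  230.59852357] [[ 9.68211369e-01  2.50133277e-01 -2.96539517e-04]
 [ 2.50133452e-01 -9.68210574e-01  1.24145803e-03]
 [ 2.34172685e-05 -1.27616823e-03 -9.99999185e-01]] 85.39533480126094
[[-1.6000e-01  9.7000e-01 -2.0000e-01  4.0226e+02]
 [-9.9000e-01 -1.6000e-01  4.0000e-02  7.1060e+01]
 [ 0.0000e+00  2.0000e-01  9.8000e-01  9.0937e+02]
 [ 0.0000e+00  0.0000e+00  0.0000e+00  1.0000e+00]]
clamp_knob_grip 0.96 [391. 205. 413. 229.] [ 499. -139.   70.]
clamp_needle 0.62 [426. 179. 453. 212.] [ 541. -254.   24.]
spare_needle 0.43 [255. 205. 274. 244.] [540. 181.  24.]
clamp_mark 0.38 [446. 158. 454. 168.] [ 619. -300.   24.]
```

View pics/top.png

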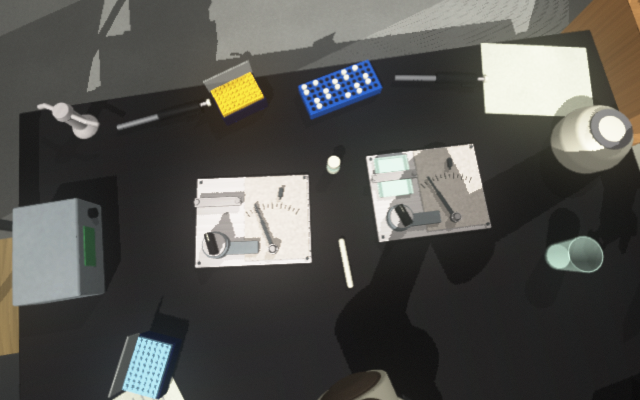

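The stand on the right holds the cassette: knob near px (402,214), needle tip (428,179), pivot (456,218), tab (450,163). The empty stand is on the left. I'll zoom in on this picture to get the bar angle.

Run:
```python
from h import *
import pickle
p=pickle.load(open("top.pkl","rb")); T=camT(p)
c=p["image"][138:248,360:500]; c=cv2.resize(c,None,fx=5,fy=5,interpolation=cv2.INTER_CUBIC)
cv2.imwrite("pics/topc.png",c[:,:,::-1])
w=read_camera("wrist"); print(np.array(w["T_tool_cam"]).round(2),w["fx"])
for uv in((428,179),(456,218),(450,163)): print(ray(p,T,uv,24).round())
```

```text
[[  -0.      0.97    0.26   65.49]
 [   1.      0.      0.      0.22]
 [   0.      0.26   -0.97 -142.92]
 [   0.      0.      0.      1.  ]] 351.07776999376904
[ 587. -235.   24.]
[ 480. -281.   24.]
[ 618. -299.   24.]
```

View pics/topc.png

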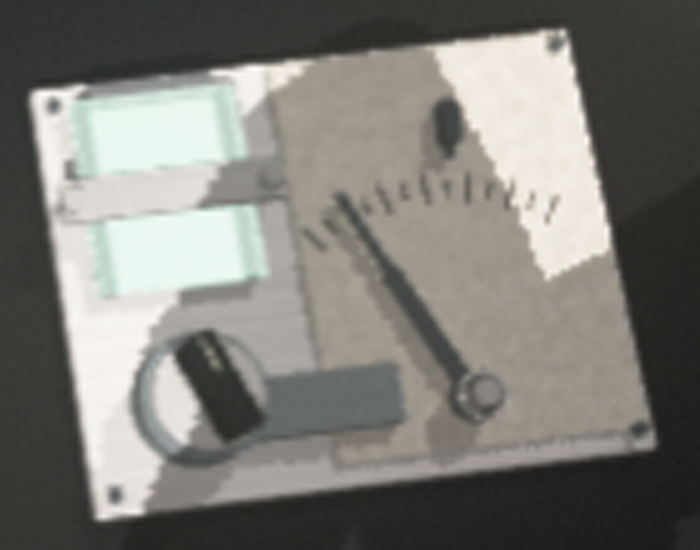

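The crop shows the needle tip at (342,195), pivot (480,392), tab nose (447,157), and the knob bar running from (190,350) to (240,435).

Run:
```python
from h import *
import pickle
p=pickle.load(open("top.pkl","rb")); T=camT(p)
f=lambda c,z: ray(p,T,(360+(c[0]+.5)/5-.5,138+(c[1]+.5)/5-.5),z)
a,b=f((196,340),84),f((242,438),84)
t,v,m=f((342,195),24),f((480,392),24),f((447,157),24)
an=lambda d:np.degrees(np.arctan2(d[1],d[0]))
print(a,b,(a+b)/2,an(b-a)); print(t,v,m,np.hypot(*(t-v)[:2]),np.hypot(*(m-v)[:2]),an(t-v),an(m-v))
```

```text
[ 523.58487795 -134.22965653   84.        ] [ 476.07814371 -145.54917056   84.        ] [ 499.83151083 -139.88941355   84.        ] -166.59793029406993
[ 592.57666107 -236.3628378    24.        ] [ 484.52196814 -281.1428007    24.        ] [ 603.29933449 -292.97335702   24.        ] 116.96607090280754 119.3650904601679 22.510066610682784 -5.688058767389487
```

Call:
jog_arm(
  commands="22 24 0 0.18 1; 44 48 0 0.36 1; 66 72 0 0.54 1; 88 96 0 0.72 1; 110 120 0 0.9 1",
)

```text
t: 0.92
tool_pos: [248.1, -411.7, 231.3]
tool_rot: [[0.401, 0.916, 0.0], [0.916, -0.401, -0.0], [-0.0, 0.0, -1.0]]
ft_force: [-0.3, -0.4, -0.8]
gripper_width: 85.9
```

Call:
jog_arm(
  commands="22 24 0 0.18 1; 44 48 0 0.36 1; 66 72 0 0.54 1; 88 96 0 0.72 1; 110 120 0 0.9 1",
)

```text
t: 1.55
tool_pos: [358.2, -291.7, 231.3]
tool_rot: [[-0.469, 0.883, 0.0], [0.883, 0.469, -0.0], [-0.0, 0.0, -1.0]]
ft_force: [-0.0, -0.5, -0.4]
gripper_width: 85.3
```

Call:
jog_arm(
  commands="22 24 0 0.18 1; 44 48 0 0.36 1; 66 72 0 0.54 1; 88 96 0 0.72 1; 110 120 0 0.9 1",
)

```text
t: 2.17
tool_pos: [468.2, -171.6, 231.3]
tool_rot: [[-0.983, 0.182, 0.0], [0.182, 0.983, -0.0], [-0.0, -0.0, -1.0]]
ft_force: [-0.6, 0.2, 0.6]
gripper_width: 85.2
```

Call:
jog_arm(
  commands="16 16 -10 0.18 1; 32 32 -20 0.36 1; 32 32 -30 0.415 1; 32 32 -30 0.415 1",
)

```text
t: 2.68
tool_pos: [499.3, -140.2, 200.5]
tool_rot: [[-0.975, -0.224, -0.001], [-0.224, 0.975, 0.0], [0.001, 0.001, -1.0]]
ft_force: [-0.3, -0.1, 0.5]
gripper_width: 85.5
```

Run:
```python
from h import *
import pickle
s=monitor.sense(); print(s["t"],s["tool_pos"],np.array(s["tool_rot"]).round(3),s["gripper_width"],s["joint_pos"])
p=read_camera("wrist"); save(p,"w1"); T=camT(p); pickle.dump((p,T),open("w1.pkl","wb"))
for l,z in(("clamp_knob_grip",70),("clamp_needle",24),("clamp_mark",24)):
    for b in boxes_of(p,l)[:3]: 
        x=b["box"]; print(l,round(b["conf"],2),np.round(x),ray(p,T,[(x[0]+x[2])/2,(x[1]+x[3])/2],z).round())
```

```text
2.675 [ 499.30195348 -140.212921    200.53668766] [[-0.975 -0.224 -0.001]
 [-0.224  0.975  0.   ]
 [ 0.001  0.001 -1.   ]] 85.51807788647217 [-1.56850815e+01  2.16559364e-01  1.72441506e+00  9.15936313e+01
 -1.11087160e-03 -2.86421278e+01]
clamp_knob_grip 0.74 [277. 151. 344. 223.] [ 503. -143.   70.]
clamp_needle 0.78 [165. 110. 207. 245.] [ 531. -257.   24.]
clamp_mark 0.91 [126. 237. 149. 268.] [ 620. -296.   24.]
```

View pics/w1.png

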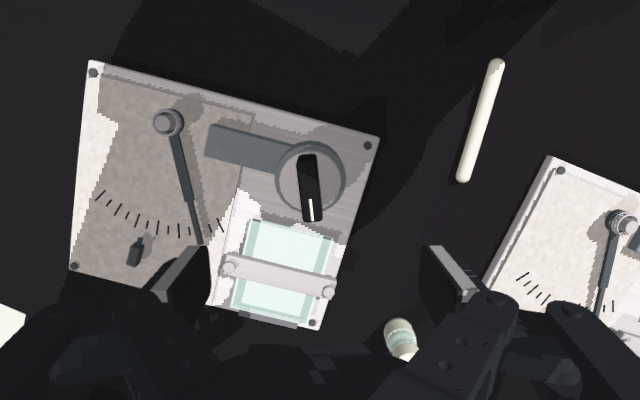

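The wrist view shows the knob bar around (310,190), pivot (168,123), needle tip hidden behind the finger near (203,243), and tab (136,252). I'll zoom in.

Run:
```python
from h import *
c=cv2.imread("pics/w1.png")
a=cv2.resize(c[130:240,265:355],None,fx=5,fy=5,interpolation=cv2.INTER_CUBIC); a=cv2.convertScaleAbs(a,alpha=1.5,beta=20)
b=cv2.resize(c[180:290,90:150],None,fx=5,fy=5,interpolation=cv2.INTER_CUBIC)
cv2.imwrite("pics/w1c.png",np.hstack([a,b]))
```

```text
(no output)
```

View pics/w1c.png

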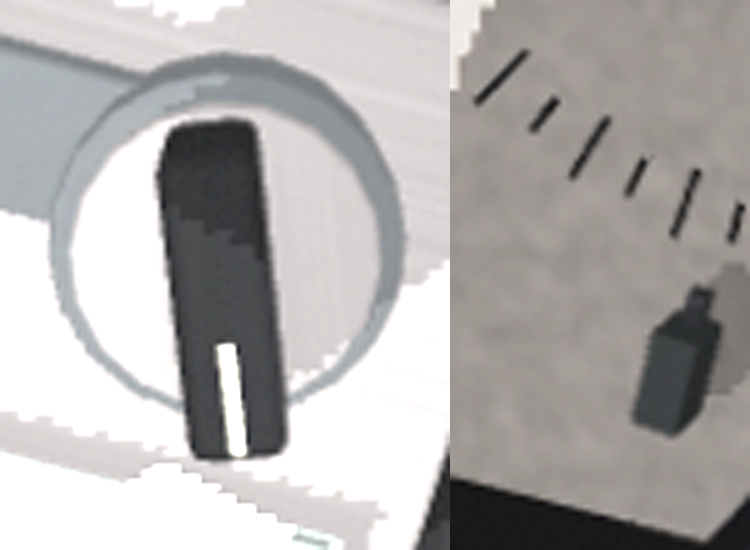

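The bar's far top edge is centred at crop (238,457), its white line runs from (226,345) to (240,455), and the tab nose is at px (140,238).

Run:
```python
from h import *
import pickle
p,T=pickle.load(open("w1.pkl","rb"))
f=lambda c,z,o=(265,130): ray(p,T,(o[0]+(c[0]+.5)/5-.5,o[1]+(c[1]+.5)/5-.5),z)
an=lambda d:np.degrees(np.arctan2(d[1],d[0]))
a,b=f((226,345),84),f((240,455),84); e=f((238,459),84)
u=(b-a)/np.linalg.norm(b-a); print("bar",an(u),e-25*u)
for z in(50,40): print("disc",f((228,236),z),np.linalg.norm(f((50,236),z)-f((405,236),z)))
v=ray(p,T,(168,123),35);m=f((250,295),24,(90,180)); print("pivot",v,"mark",m,np.hypot(*(m-v)[:2]),an(m-v))
for q in((185,185),(200,243)):
  q=ray(p,T,q,24);print(q,an(q-v))
```

```text
bar 19.605349970739056 [ 502.68100113 -144.61136404   84.        ]
disc [ 499.06776059 -144.29865452   50.        ] 60.92027270127811
disc [ 501.26003637 -143.91531748   40.        ] 62.99137768817704
pivot [ 482.75762562 -275.87397693   35.        ] mark [ 603.64166665 -295.24081871   24.        ] 122.42559346498176 -9.10201273597803
[ 538.69343055 -257.17271331   24.        ] 18.486554371858436
[ 594.32429643 -235.07127889   24.        ] 20.088719279243122
```

Call:
jog_arm(
  commands="2 -3.5 -50 0.105 1; 2 -3.5 -100 0.105 1; 2 -3.5 -147 0.105 1; 2 -3.5 -147 0.105 1",
  squeeze=60,
)

```text
t: 3.38
tool_pos: [499.4, -143.6, 51.6]
tool_rot: [[-0.946, -0.324, -0.005], [-0.324, 0.946, 0.002], [0.005, 0.003, -1.0]]
ft_force: [0.2, 0.6, -0.9]
gripper_width: 85.3
```

Call:
jog_arm(
  commands="0 0 0 0 0; 0 0 0 0 0; 0 0 0 0 0; 0 0 0 0 0; 0 0 0 0 0",
)

```text
t: 4.0
tool_pos: [501.9, -143.9, 55.4]
tool_rot: [[-0.946, -0.325, 0.001], [-0.325, 0.946, 0.0], [-0.001, -0.0, -1.0]]
ft_force: [-1.9, 2.0, 6.8]
gripper_width: 15.2
```

Call:
jog_arm(
  commands="0 0 0 0 0; 0 0 0 0 0; 0 0 0 0 0",
)

```text
t: 4.38
tool_pos: [501.9, -143.8, 55.3]
tool_rot: [[-0.946, -0.325, 0.001], [-0.325, 0.946, 0.0], [-0.001, -0.0, -1.0]]
ft_force: [-0.9, 2.9, 6.6]
gripper_width: 15.1
```

Call:
jog_arm(
  commands="0 0 0 -0.12 0; 0 0 0 -0.26 0; 0 0 0 -0.4 0; 0 0 0 -0.53 0; 0 0 0 -0.65 0",
)

```text
t: 5.0
tool_pos: [501.9, -142.8, 55.3]
tool_rot: [[-0.949, 0.316, 0.001], [0.316, 0.949, 0.002], [-0.0, 0.003, -1.0]]
ft_force: [-0.9, 9.7, 6.6]
gripper_width: 14.8
```

Call:
jog_arm(
  commands="0 0 0 -0.05 0; 0 0 0 -0.1 0; 0 0 0 -0.1 0; 0 0 0 -0.1 0",
)

```text
t: 5.5
tool_pos: [501.9, -142.6, 55.3]
tool_rot: [[-0.914, 0.406, 0.001], [0.406, 0.914, 0.003], [-0.0, 0.003, -1.0]]
ft_force: [-0.8, 9.7, 6.5]
gripper_width: 14.9
```

Run:
```python
from h import *
import pickle
s=monitor.sense(); R=np.array(s["tool_rot"]); print(s["t"],s["tool_pos"],np.degrees(np.arctan2(R[1,0],R[0,0])),s["gripper_width"],s["ft_force"],s["moment"])
p=read_camera("wrist"); save(p,"w2"); T=camT(p); pickle.dump((p,T),open("w2.pkl","wb"))
for X in((482.8,-275.9,35),(603.6,-295.2,24)): print(proj(p,T,X))
q=read_camera("top"); pickle.dump(q,open("top2.pkl","wb"))
a=p["image"]; b=cv2.resize(q["image"][138:248,360:500],None,fx=4,fy=4,interpolation=cv2.INTER_CUBIC)
cv2.imwrite("pics/top2.png",b[:,:,::-1])
```

```text
5.5 [ 501.9340372  -142.59092051   55.33873915] 156.06222907209812 14.935576635297863 [-0.76505766  9.72694435  6.53724949] [ 1.76226381  0.30320523 -0.07803572]
[ 76.66372312 297.48908125]
[169.07367459 442.77152504]
```

View pics/w2.png

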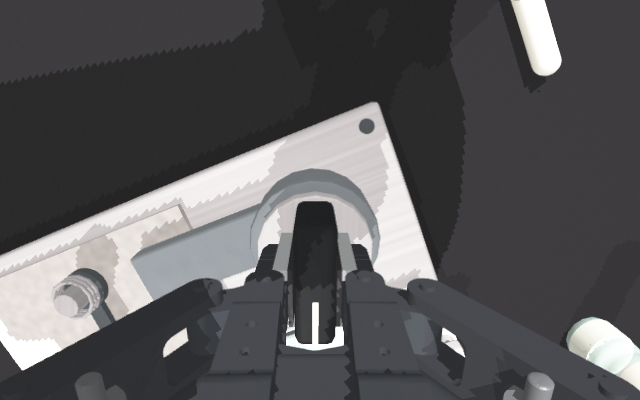

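View pics/top2.png

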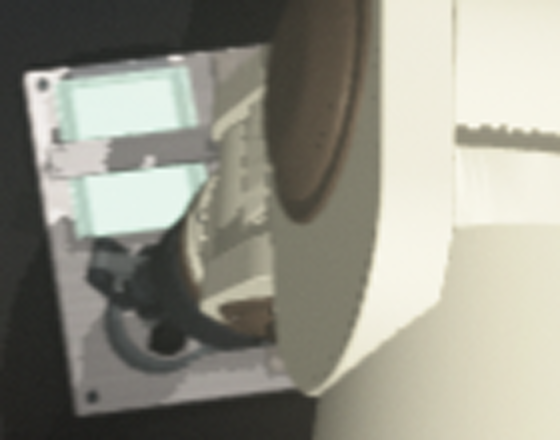

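The grip is good, but neither view shows the needle tip. I'll release, rise and look from the side.

Call:
jog_arm(
  commands="0 0 0 0 1; 0 0 0 0 1; 0 0 0 0 1; 0 0 30 0 1; 0 0 80 0 1",
)

```text
t: 6.22
tool_pos: [500.5, -143.9, 133.6]
tool_rot: [[-0.913, 0.407, -0.003], [0.407, 0.913, 0.001], [0.003, -0.001, -1.0]]
ft_force: [0.1, 1.0, 0.2]
gripper_width: 85.3
```

Call:
jog_arm(
  commands="32 -22 25 0 1; 65 -44 48 0 1; 98 -66 48 0 1; 98 -66 48 0 1",
)

```text
t: 6.72
tool_pos: [600.8, -211.3, 180.5]
tool_rot: [[-0.913, 0.408, -0.002], [0.408, 0.913, 0.0], [0.002, -0.0, -1.0]]
ft_force: [-0.9, 0.9, 0.3]
gripper_width: 85.5
```

Run:
```python
from h import *
import pickle
s=monitor.sense(); print(s["t"],s["tool_pos"])
p=read_camera("wrist"); T=camT(p); pickle.dump((p,T),open("w3.pkl","wb"))
m=proj(p,T,(603.6,-295.2,24)); v=proj(p,T,(482.8,-275.9,35)); print(m,v)
x,y=max(0,int((m[0]+v[0])/2)-80),max(0,int((m[1]+v[1])/2)-75); print(x,y)
c=cv2.resize(p["image"][y:y+150,x:x+160],None,fx=4,fy=4,interpolation=cv2.INTER_CUBIC)
cv2.imwrite("pics/w3.png",c[:,:,::-1])
```

```text
6.725 [ 600.8032217  -211.34428765  180.47796044]
[231.25697747 217.78581848] [180.11752277  81.53849527]
125 74
```

View pics/w3.png

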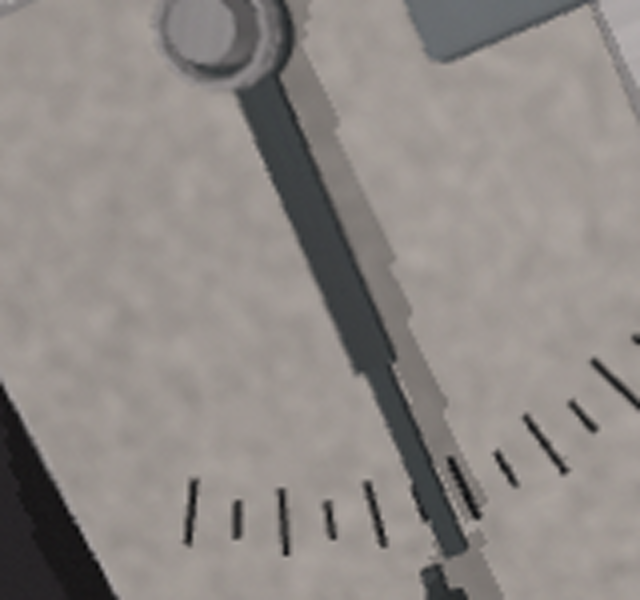

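The tip is at crop (455,552) and the tab nose is at about (431,570), so the needle is a few degrees short. I'll crop around the tab to measure it.

Run:
```python
from h import *
import pickle
p,T=pickle.load(open("w3.pkl","rb"))
c=cv2.resize(p["image"][185:260,205:275],None,fx=8,fy=8,interpolation=cv2.INTER_CUBIC)
cv2.imwrite("pics/w3b.png",cv2.convertScaleAbs(c[:,:,::-1],alpha=1.6,beta=10))
```

```text
(no output)
```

View pics/w3b.png

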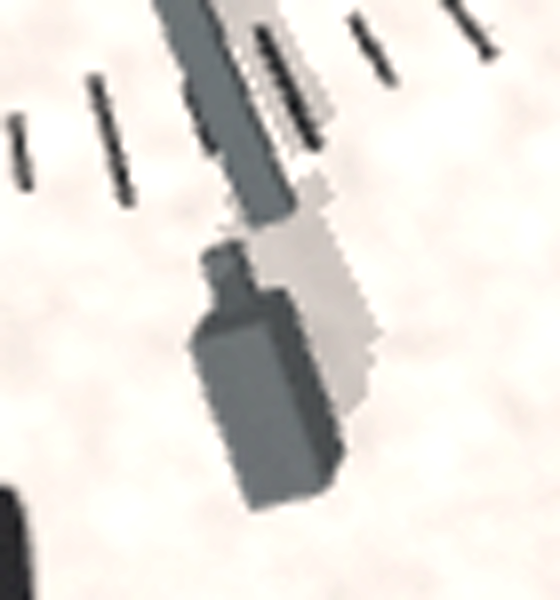

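I'll view along the mark's radius, so that height errors don't matter.

Call:
jog_arm(
  commands="0 -42 -10 0.13 1; 0 -84 -20 0.26 1; 0 -84 -20 0.26 1; 0 -84 -20 0.26 1",
)

```text
t: 7.28
tool_pos: [599.1, -293.4, 162.8]
tool_rot: [[-0.987, 0.159, 0.0], [0.159, 0.987, 0.0], [-0.0, 0.0, -1.0]]
ft_force: [-0.8, 0.6, -0.4]
gripper_width: 85.3
```

Run:
```python
from h import *
import pickle
s=monitor.sense(); print(s["t"],s["tool_pos"])
p=read_camera("wrist"); T=camT(p); pickle.dump((p,T),open("w4.pkl","wb"))
m=proj(p,T,(603.6,-295.2,24)); v=proj(p,T,(482.8,-275.9,35)); print(m,v)
x,y=240,int(v[1])-15; print(x,y)
c=cv2.resize(p["image"][max(0,y):max(0,y)+190,x:x+160],None,fx=4,fy=4,interpolation=cv2.INTER_CUBIC)[:600]
c=np.hstack([c])
cv2.imwrite("pics/w4.png",cv2.convertScaleAbs(c[:,:,::-1],alpha=1.4,beta=10))
```

```text
7.275 [ 599.10489636 -293.39031119  162.75253425]
[313.09660858 186.3673527 ] [312.5914779   24.61062424]
240 9
```

View pics/w4.png

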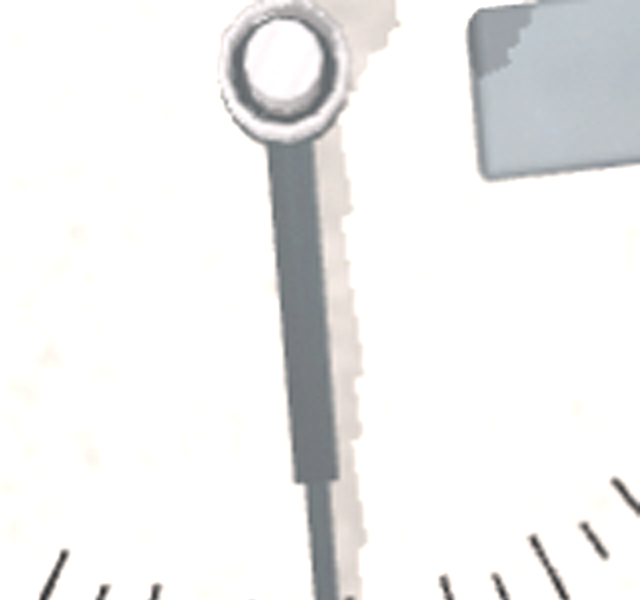

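The needle is slightly counter-clockwise of the radial line: its pivot is at crop (285,65), and it passes through (325,600). I'll read off the centre columns numerically further down.

```bash
cat > rows.py <<'E'
from h import *
def rows(p,r0=100,r1=235,step=3,c0=285,c1=350):
    g=cv2.cvtColor(p["image"],cv2.COLOR_RGB2GRAY)
    for r in range(r0,r1,step):
        x=np.where(g[r,c0:c1]<105)[0]+c0
        s=[] if len(x)==0 else [(int(a[0]),int(a[-1])) for a in np.split(x,np.where(np.diff(x)>1)[0]+1)]
        print(r,s)
E
python3 - <<'E'
from rows import *
import pickle
p,T=pickle.load(open("w4.pkl","rb")); rows(p)
E
```

```text
100 [(311, 321)]
103 [(312, 322)]
106 [(312, 322)]
109 [(312, 322)]
112 [(312, 322)]
115 [(313, 323)]
118 [(313, 323)]
121 [(313, 323)]
124 [(313, 323)]
127 [(314, 323)]
130 [(317, 321)]
133 [(317, 321)]
136 [(317, 322)]
139 [(317, 322)]
142 [(318, 322)]
145 [(318, 322)]
148 [(318, 322)]
151 [(318, 323)]
154 [(318, 323)]
157 [(319, 323)]
160 [(302, 303), (319, 324), (326, 327)]
163 [(290, 290), (302, 303), (319, 324), (327, 328), (340, 340)]
166 [(289, 290), (302, 302), (315, 315), (319, 324), (327, 328), (340, 341)]
169 [(289, 289), (302, 302), (315, 315), (320, 324), (328, 329), (341, 342)]
172 [(301, 302), (315, 315), (320, 325), (328, 329)]
175 [(301, 302), (320, 325), (328, 329)]
178 [(320, 325)]
181 [(320, 325)]
184 [(321, 325)]
187 [(312, 315)]
190 [(312, 315)]
193 [(312, 316)]
196 [(309, 319)]
199 [(309, 319)]
202 [(309, 320)]
205 [(309, 320)]
208 [(309, 319)]
211 [(309, 320)]
214 [(309, 319)]
217 [(309, 319)]
220 [(309, 319)]
223 []
226 []
229 []
232 []
```

Run:
```python
from h import *
import pickle
p,T=pickle.load(open("w4.pkl","rb"))
R=lambda u,v:ray(p,T,(u,v),24)[:2]
t,a,m=R(323.2,185.5),R(316.3,100),R(313.7,187)
d=(a-t)/np.linalg.norm(a-t); v=t+120*d; an=lambda d:np.degrees(np.arctan2(d[1],d[0]))
print(t,m,v,an(t-v),an(m-v),np.hypot(*(m-v)),np.radians(an(t-v)-an(m-v))/.6)
t1=R(314.2,219)-R(313.7,196); print(an(t1))
```

```text
[ 604.20467867 -286.82891985] [ 604.21318713 -294.79335118] [ 484.55116028 -277.71653614] -4.355035039320873 -8.121768424017091 120.8743905147537 0.10956983267956534
-8.012912015119431
```

Another 0.11 rad of knob is needed. I'll grip it again.

Call:
jog_arm(
  commands="-33 50 0 -0.09 1; -66 100 0 -0.18 1; -98 150 0 -0.26 1; -98 150 -50 -0.26 1; -98 150 -108 -0.26 1",
)

```text
t: 7.95
tool_pos: [502.4, -142.5, 55.3]
tool_rot: [[-0.914, 0.405, 0.005], [0.405, 0.914, -0.001], [-0.005, 0.001, -1.0]]
ft_force: [1.6, 0.0, -1.2]
gripper_width: 85.7
```

Call:
jog_arm(
  commands="0 0 0 0 1; 0 0 0 0 0; 0 0 0 0 0; 0 0 0 0 0; 0 0 0 0 0",
)

```text
t: 8.57
tool_pos: [502.8, -143.0, 55.7]
tool_rot: [[-0.914, 0.406, 0.003], [0.406, 0.914, 0.003], [-0.002, 0.004, -1.0]]
ft_force: [-2.8, 3.7, 2.1]
gripper_width: 15.0
```

Call:
jog_arm(
  commands="0 0 0 0 0; 0 0 0 0 0; 0 0 0 0 0; 0 0 0 0 0",
)

```text
t: 9.07
tool_pos: [502.7, -143.1, 55.6]
tool_rot: [[-0.914, 0.406, 0.003], [0.406, 0.914, 0.002], [-0.002, 0.003, -1.0]]
ft_force: [2.0, 8.2, 5.9]
gripper_width: 14.9
```

Call:
jog_arm(
  commands="0 0 0 -0.06 0; 0 0 0 -0.115 0; 0 0 0 -0.115 0; 0 0 0 -0.115 0; 0 0 0 -0.115 0",
)

```text
t: 9.7
tool_pos: [502.8, -143.0, 55.7]
tool_rot: [[-0.861, 0.508, 0.003], [0.508, 0.861, 0.002], [-0.001, 0.003, -1.0]]
ft_force: [2.8, 8.1, 6.0]
gripper_width: 14.9
```

Call:
jog_arm(
  commands="0 0 0 0 1; 0 0 0 0 1; 0 0 0 0 1; 0 0 50 0 1; 0 0 108 0 1",
)

```text
t: 10.32
tool_pos: [500.7, -144.0, 162.6]
tool_rot: [[-0.861, 0.509, -0.002], [0.509, 0.861, 0.001], [0.002, -0.001, -1.0]]
ft_force: [1.0, 0.2, -0.8]
gripper_width: 85.4
```

Call:
jog_arm(
  commands="33 -50 0 0.13 1; 66 -100 0 0.26 1; 98 -150 0 0.375 1; 98 -150 0 0.375 1; 98 -150 0 0.375 1",
)

```text
t: 10.95
tool_pos: [599.2, -294.0, 161.6]
tool_rot: [[-0.987, 0.159, -0.001], [0.159, 0.987, 0.001], [0.001, 0.0, -1.0]]
ft_force: [-1.3, 0.2, 0.4]
gripper_width: 85.5
```

Run:
```python
from rows import *
import pickle
s=monitor.sense(); print(s["t"],s["tool_pos"])
p=read_camera("wrist"); T=camT(p); pickle.dump((p,T),open("w5.pkl","wb")); rows(p,step=5); rows(p,178,200,1)
c=cv2.resize(p["image"][100:240,260:370],None,fx=4,fy=4,interpolation=cv2.INTER_CUBIC)
cv2.imwrite("pics/w5.png",cv2.convertScaleAbs(c[:,:,::-1],alpha=1.4,beta=10))
```

```text
10.95 [ 599.21524675 -294.02113512  161.58235143]
100 [(307, 317)]
105 [(307, 317)]
110 [(308, 317)]
115 [(308, 318)]
120 [(308, 318)]
125 [(308, 318)]
130 [(311, 315)]
135 [(311, 315)]
140 [(311, 316)]
145 [(311, 315)]
150 [(311, 315)]
155 [(311, 316)]
160 [(303, 303), (311, 316), (327, 328)]
165 [(290, 290), (303, 303), (311, 316), (328, 328), (341, 341)]
170 [(289, 290), (302, 303), (311, 316), (328, 329), (342, 342)]
175 [(302, 302), (311, 316), (329, 330)]
180 [(311, 316)]
185 []
190 [(313, 316)]
195 [(309, 320)]
200 [(309, 320)]
205 [(309, 320)]
210 [(309, 320)]
215 [(310, 320)]
220 [(310, 320)]
225 []
230 []
178 [(311, 315)]
179 [(311, 316)]
180 [(311, 316)]
181 [(311, 316)]
182 [(311, 316)]
183 [(311, 316)]
184 [(311, 316)]
185 []
186 [(313, 316)]
187 [(313, 316)]
188 [(313, 316)]
189 [(313, 316)]
190 [(313, 316)]
191 [(313, 316)]
192 [(313, 316)]
193 [(313, 316)]
194 [(310, 319)]
195 [(309, 320)]
196 [(309, 320)]
197 [(309, 320)]
198 [(309, 320)]
199 [(309, 320)]
```

View pics/w5.png

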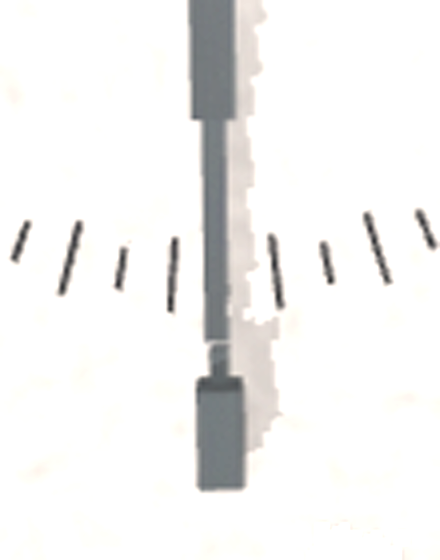

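The needle tip (px 313.6) and the tab nose (px 314.5) line up to within about 0.8 mm. The gripper is open and clear of the stand, so I'm handing in.

```bash
python3 -c "
from cell import env,monitor
s=monitor.sense();print(s['t'],s['ft_force']);print(env.sign_off())"
```

```text
11.0 [-0.62903087  0.652245    0.21276013]
the job is handed in; nothing more can be done
None
```

The needle on the cassette stand now points at the index tab, and the job was handed in at about 11 s of the 32 s allowed.

I gripped the tension knob and turned it 0.75 rad clockwise. I let go, looked from above the tab, gripped again and turned it another 0.115 rad.

- **Alignment:** in the last close view the tip is about 1 px from the middle of the tab's nose. That is about 0.8 mm or 0.35° of needle, slightly past the mark.
- **Clearance:** the gripper was open and about 110 mm above the knob-grip height. The force reading was under 1 N.
- **Forces:** the readings at the end of each move never went above about 12 N.
- **Disagreement:** the first bar angle from the overhead camera was 13°, but the closer wrist view gave about 20°. I used the wrist value and the grip fitted.
- **Not checked:** I did not photograph the empty stand again at the end. The arm only worked over the cassette stand and never went near the empty one.

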